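# Shake up the paint pots and put them away

## Task

Swing the touch mixer's clear guard open gently until it rests on its stop, then take the screw-lid paint pots that are there one at a time, from the biggest to the smallest, and press each one upright onto the middle of the mixer's sprung pad until the pad is fully down, holding it there for a good second. Stand every pot upright on the floor of the open drawer, and when all of them have been mixed lower the guard gently until it is fully closed; leave the multimeter and the phone where they lie.

Things in the scene. Friction and masses are not known exactly. Their poses are not given: they have to be found in the camera images.
- large_pot (a point): the large screw-lid pot (may be absent): a rigid closed upright cylinder, 64 mm in diameter and 66 mm tall, white with a black lid (the top 16 mm), at most 0.3 kg; stands on the table. This point is its centre, half-way up; z is its axis, pointing up to the lid
- medium_pot (a point): the medium screw-lid pot (may be absent): a rigid closed upright cylinder, 52 mm in diameter and 56 mm tall, white with a black lid (the top 16 mm), at most 0.3 kg; stands on the table. This point is its centre, half-way up; z is its axis, pointing up to the lid
- small_pot (a point): the small screw-lid pot (may be absent): a rigid closed upright cylinder, 40 mm in diameter and 46 mm tall, white with a black lid (the top 16 mm), at most 0.3 kg; stands on the table. This point is its centre, half-way up; z is its axis, pointing up to the lid
- pad_top (a point): centre of the top face of the mixer's sprung black rubber pad, a flat disc 80 mm in diameter in the middle of the mixer, 98 mm above the table when up; it sinks with the pad. x points from the mixer's front to its back, y to its left, z up
- mixer: the touch mixer, fixed: a grey housing 160 mm (x) by 170 mm (y), deck 75 mm high; origin on the table under the pad's centre, x from front to back, z up. Side cheeks 104 mm high have their inner faces 72 mm from the centre, a rear wall 103 mm high stands 68 mm behind it; the front is open
- pad (a joint): how far the mixer's pad is pressed down, m: 0 up, 0.010 fully down on its stop; the spring pushes back with 5 N at the start and 11 N fully down, so a pot's own weight does not press it
- guard (a joint): angle of the mixer's hinged clear guard, rad: 0 lying closed on the mixer, 1.75 fully open against its stop (leaning just past upright, away from the robot). It begins shut or slightly ajar, between 0 and 0.2. Stiff hinge (0.4 N m): the guard stays where it is left. It turns about the mixer's y axis
- guard_handle (a point): middle of the guard's handle bar: round steel, 10 mm thick, 104 mm long along the mixer's y, on two arms 45 mm beyond the front edge of the guard's panel (35 mm free gap to the edge, 94 mm free between the arms); 195 mm from the hinge, 3 mm above the panel's underside. Can be pinched across (along the mixer's x) from above all through the swing, turning between the fingers
- guard_hinge (a point): middle of the guard's hinge line, at the back of the mixer, 70 mm behind the pad's centre, 105 mm above the table; y is the hinge line, x and z turn with the guard (x away from the handle). The panel, 150 x 170 x 6 mm, starts here
- drawer (a joint): how far the cabinet's drawer is pulled out, m: 0 shut, 0.17 most; starts 0.14 to 0.165 and moves only if pushed with more than about 6 N
- drawer_spot (a point): point on the inner floor of the open drawer, on its centre line, 70 mm behind the inside of its front panel, 42 mm above the table; moves with the drawer. x points from the front into the cabinet, y left, z up. Inside, the drawer is 238 mm wide (y), side walls 40 mm above its floor, front panel 68 mm above it
- cabinet: low plywood cabinet with one drawer, fixed, 240 mm (x) by 270 mm (y), 126 mm high. Origin on the table 75 mm in front of its face, x into the cabinet. The face stands (drawer - 0.080) m in +x from drawer_spot; pots go in from above through the gap of 130 to 155 mm between face and drawer front
- multimeter: a blue multimeter, 130 x 70 x 30 mm, lying near the robot, not to be disturbed; origin at the centre of its underside
- phone: a grey phone, 145 x 70 x 9 mm, lying near the robot, not to be disturbed; origin at the centre of its underside
There are look-alikes about, which are no part of the job. What is shaped like the part that bears large_pot but purple or yellow is not meant.

How it is judged (in metres and radians):
On the way, in this order (a step that is already met when the one before it is completed fails the run):
1. the guard is fully open on its stop (value of joint guard above 1.65 rad), for 0.2 s.
2. the large pot is pressed upright on the middle of the pad, pad fully down, and held (horizontal distance between large_pot and pad_top below 0.025 m and z of large_pot in the frame of mixer below 0.1225 m and angle between large_pot's own z axis and vertical below 0.15 rad), for 0.7 s.
3. the medium pot is pressed upright on the middle of the pad, pad fully down, and held (horizontal distance between medium_pot and pad_top below 0.025 m and z of medium_pot in the frame of mixer below 0.1175 m and angle between medium_pot's own z axis and vertical below 0.15 rad), for 0.7 s.
4. the small pot is pressed upright on the middle of the pad, pad fully down, and held (horizontal distance between small_pot and pad_top below 0.025 m and z of small_pot in the frame of mixer below 0.1125 m and angle between small_pot's own z axis and vertical below 0.15 rad), for 0.7 s.
5. the guard is fully closed again (value of joint guard below 0.04 rad), for 0.2 s.
At the end, for the whole second after the job is handed in: the guard is closed (within 0.04 rad) and every pot that is there stands upright (within 0.15 rad) on the floor of the drawer (height within 8 mm), inside its walls (value of joint guard below 0.04 rad and x of large_pot in the frame of drawer_spot between -0.07 and 0.14 m and y of large_pot in the frame of drawer_spot between -0.12 and 0.12 m and z of large_pot in the frame of drawer_spot between 0.025 and 0.041 m and angle between each of large_pot, medium_pot, small_pot's own z axis and vertical below 0.15 rad and x of medium_pot in the frame of drawer_spot between -0.07 and 0.14 m and y of medium_pot in the frame of drawer_spot between -0.12 and 0.12 m and z of medium_pot in the frame of drawer_spot between 0.02 and 0.036 m and x of small_pot in the frame of drawer_spot between -0.07 and 0.14 m and y of small_pot in the frame of drawer_spot between -0.12 and 0.12 m and z of small_pot in the frame of drawer_spot between 0.015 and 0.031 m); the robot touches nothing.
It fails at once if the guard hits its open stop hard (faster than 1.2 rad/s) (value of joint guard above 1.6 rad and velocity of joint guard above 1.2 rad/s).
It fails at once if the guard is slammed shut (faster than 1.2 rad/s) (value of joint guard below 0.15 rad and velocity of joint guard below -1.2 rad/s).
It fails at once if the multimeter or the phone is shifted by more than 30 mm (distance of any of multimeter, phone from where it was at the start of the episode above 0.03 m).
Of pot_large, pot_medium, pot_small only 2 to 3 are there at a start; the rules pass over those that are not, and their reading is None.
At some moment in a run one of pot_large, pot_medium, pot_small may be knocked a few centimetres aside while the robot is not near it.
Once in a run the grip may slacken for a moment while it holds something.
It also fails if it takes over 210 s, if anything falls off the work surface, if the arm or the gripper's body presses on something with over 40 N, if the wrist force passes 120 N, or if a joint passes its speed limit or range.

## Robot

A 6-joint arm with a two-finger parallel gripper is mounted at the origin on the work surface. World frame = base frame: x ahead of the robot, y to its left, z up, the work surface at z = 0. Lengths are in mm, angles in degrees, forces in N, time in s.
With the tool pointing down it reaches from about 250 to 850 mm from the base axis. Payload 12.5 kg.
Tool frame: the origin (TCP) lies midway between the tips of the shut fingers; the grasp point (between the pads) lies 19 mm behind it (grasp_offset is the distance from the TCP to the grasp point, in mm); z points along the fingers, y is the line along which they close (so a half turn about z gives the same grasp; the last joint's range is limited). The gripper opens to 93 mm and grips with 3 to 60 N. Pads are 15 mm wide; open, the fingers measure 128 mm over their backs; the gripper's body (75 mm by 188 mm) begins 65 mm behind the grasp point.
Start: joints at [-72.514, 20.094, 94.641, -0, 65.266, -4.847], TCP at [209.019, -508.719, 218.633] pointing down, gripper open.
Joint ranges: [-157.81, 157.81], [-45, 120.19], [0.68, 151.7], [-89.99, 269.99], [4.06, 180], [-164.3, 164.3]. Speed limits (degrees/s): [127.2, 127.2, 159.86, 180, 180, 180].

## Interface

Orientations are given as a 3x3 rotation matrix whose columns are the frame's x, y, z axes.
In Python, from rig import * gives the robot as it stands. The module is installed in compiled form; this text tells all that it offers. Calls block until the motion is done:
- goto(position, orientation): joint-space move of the TCP to a pose.
- move_l(position, orientation=None, velocity=150): straight line of the TCP; orientation=None keeps the orientation; velocity is the mean speed in mm/s.
- move_joints(angles): joint-space move.
- gripper_to(opening, grasp_force=None): opening from 0.0 (shut) to 1.0 (fully open); grasp_force is the grip in N (None keeps the last); returns when the fingers have stopped.
- sleep(seconds).
- inverse_kinematics(position, orientation): joint angles nearest the present ones, or None.
- observe(): the state.
- camera(name): name is "scene" or "top"; returns the picture (480x640x3 uint8, red, green, blue); there is no depth.
- camera_model(name): a dict with "fx", "fy", "cx", "cy" (pixels), "R" (3x3) and "t" (3): a world point X has camera coordinates R X + t. Camera axes: x right, y down, z forward; pixel columns grow to the right and rows downward; lengths in mm; the calibration is good to about 2 mm. A picture is of the moment at which its call begins. camera_model takes no time and is no camera call.
A pose or a line that the arm cannot do raises MotionError and nothing moves.
- finish_job(): hands the job in, once; it reports no verdict.
The state is a dict: "time_s": time; "qpos": joint angles; "joint_vel": joint speeds; "tau": joint torques, N m; "tcp_pos": TCP position; "ee_rot": TCP orientation; "ft_force": force on the tool from outside, world axes, zero at the start; "ft_torque": the same for the moment, N m; "width": opening from 0.0 (shut) to 1.0 (fully open).
Only numpy, scipy, OpenCV 4.12 (cv2) and the standard library are available. Lean on these libraries where they do the work, as an engineer would, in place of code of your own. Each camera call takes 0.05 s, during which the arm holds its last target. There are 200 camera calls.

## Working session

There is one attempt and no reset: what is moved stays moved. The work goes in short steps, each a Python script; the robot and the scene stay as the last script left them, time stands still between calls to the robot, and variables do not carry over. Pictures are saved under pics/ and viewed, on a budget of 14 in all, crops included, one or two more only if the job needs it, and the job is handed in when it is done.

```bash
mkdir -p pics; python3 - <<'E'
from rig import *
import cv2
for n in ("scene","top"):
    im=camera(n); cv2.imwrite(f"pics/{n}0.png",im[:,:,::-1]); m=camera_model(n); print(n,m)
s=observe();print(s["time_s"],s["ee_rot"],s["ft_force"],s["width"])
E
```

```text
scene {'fx': 580.7686177197295, 'fy': 580.7686177197295, 'cx': 325.9797083394587, 'cy': 240.72434693479983, 'R': array([[-0.34387965,  0.93900776,  0.00334971],
       [ 0.72005083,  0.26598048, -0.64092214],
       [-0.60272182, -0.21798812, -0.76759858]]), 't': array([ 170.77693186, -320.52023155, 1541.09421724])}
top {'fx': 496.2794494662396, 'fy': 496.2794494662396, 'cx': 320.9667152945961, 'cy': 243.3628573018447, 'R': array([[ 0.00914714, -0.99982914,  0.01606281],
       [-0.9963837 , -0.01047026, -0.08432019],
       [ 0.08447396, -0.01523343, -0.99630924]]), 't': array([ -19.84398263,  521.95735159, 1025.31215571])}
0.1 [[ 9.24968821e-01  3.80042832e-01 -3.54196006e-04]
 [ 3.80042993e-01 -9.24968272e-01  1.01007227e-03]
 [ 5.62506604e-05 -1.06889507e-03 -9.99999427e-01]] [ 0.52946917  0.2554918  -0.11722031] 1.0004888343246456
```

View pics/scene0.png

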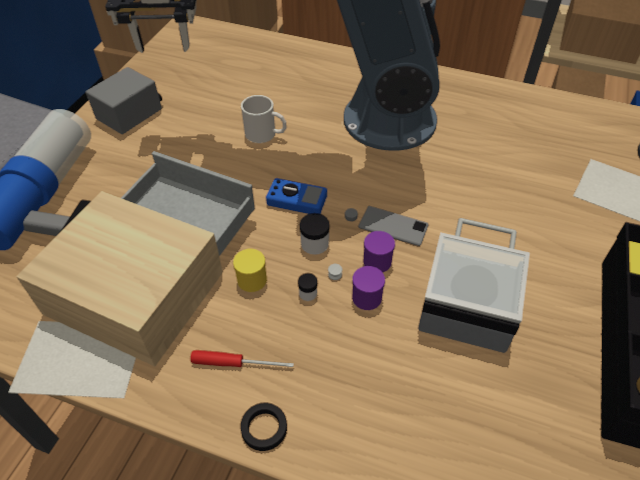

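View pics/top0.png

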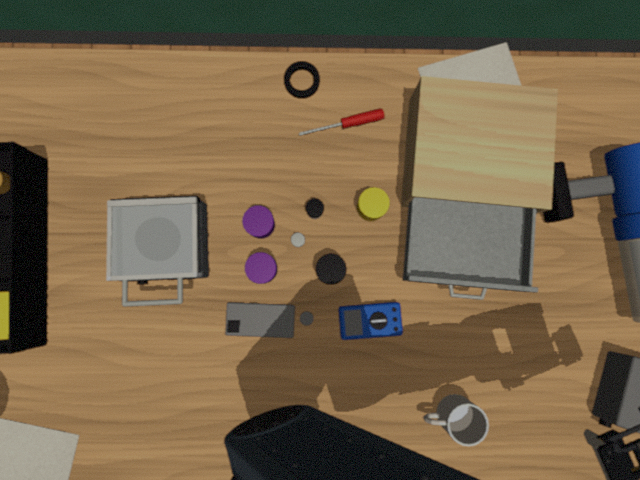

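Two black-lidded white pots are visible: one at top (331,268) / scene (315,233), and one at top (315,208) / scene (308,288). The purple pair (top 258,221 and 261,267) and the yellow one (373,203) are look-alikes. The handle bar is near top (153,302) / scene (487,229). I'll measure the lid diameters and enlarge the crops.

```bash
cat > h.py <<'E'
from rig import *
import cv2, numpy as np
CM={n:camera_model(n) for n in("scene","top")}
def ray(n,u,v):
    m=CM[n]; d=m["R"].T@np.array([(u-m["cx"])/m["fx"],(v-m["cy"])/m["fy"],1]); return -m["R"].T@m["t"],d/np.linalg.norm(d)
def plane(n,uv,z):
    c,d=ray(n,*uv); return c+d*(z-c[2])/d[2]
def tri(a,b):
    c1,d1=ray("scene",*a);c2,d2=ray("top",*b)
    s=np.linalg.lstsq(np.c_[d1,-d2],c2-c1,rcond=None)[0]
    p,q=c1+s[0]*d1,c2+s[1]*d2; return (p+q)/2,np.linalg.norm(p-q)
def proj(n,X):
    m=CM[n];p=m["R"]@X+m["t"]; return m["fx"]*p[0]/p[2]+m["cx"],m["fy"]*p[1]/p[2]+m["cy"]
def lids(n,roi,im=None):
    "ellipse fits of black blobs in roi (x0,y0,x1,y1)"
    im=camera(n) if im is None else im
    x0,y0,x1,y1=roi; m=(im[y0:y1,x0:x1].max(2)<45).astype(np.uint8)
    out=[]
    for c in cv2.findContours(m,cv2.RETR_EXTERNAL,cv2.CHAIN_APPROX_NONE)[0]:
        if cv2.contourArea(c)>90: out.append((np.array(cv2.minEnclosingCircle(c)[0])+[x0,y0],2*cv2.minEnclosingCircle(c)[1],cv2.contourArea(c),np.array(cv2.boundingRect(c))+[x0,y0,0,0]))
    return out
E
python3 - <<'E'
from h import *
s=cv2.imread("pics/scene0.png");t=cv2.imread("pics/top0.png")
for n,im,r in(("scene",s,(270,200,345,320)),("top",t,(285,190,360,300))):
    for o in lids(n,r,im): print(n,o, plane(n,o[0],66) if n=="top" else "")
z=lambda im,x0,y0,x1,y1,w,h:cv2.resize(im[y0:y1,x0:x1],(w,h),interpolation=cv2.INTER_CUBIC)
a=np.hstack([z(t,95,185,215,315,400,433),z(s,415,210,535,350,371,433)])
cv2.imwrite("pics/c1.png",a)
a=np.hstack([z(t,230,185,400,345,400,376),z(s,225,195,395,320,400,294)[:,:] if 0 else cv2.copyMakeBorder(z(s,225,195,395,320,400,294),0,82,0,0,0)])
cv2.imwrite("pics/c2.png",a)
cv2.imwrite("pics/c3.png",np.hstack([z(t,395,190,545,300,400,293),z(s,110,140,260,250,400,293)]))
E
```

```text
scene (array([307.24074173, 282.75926208]), 19.118274688720703, 253.5, array([299, 274,  18,  19])) 
scene (array([314.29166794, 226.08333397]), 29.241174697875977, 584.5, array([300, 213,  29,  27])) 
top (array([330.375, 268.75 ]), 29.963720321655273, 641.5, array([316, 254,  29,  30])) [467.30107853 -33.46400864  66.        ]
top (array([314.5       , 207.83333397]), 18.36078643798828, 220.0, array([306, 199,  17,  19])) [ 5.90800586e+02 -2.26000208e-01  6.60000000e+01]
```

View pics/c1.png

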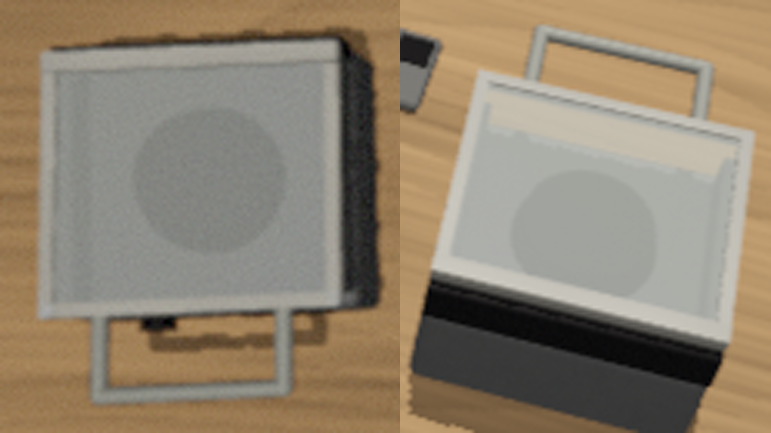

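View pics/c2.png

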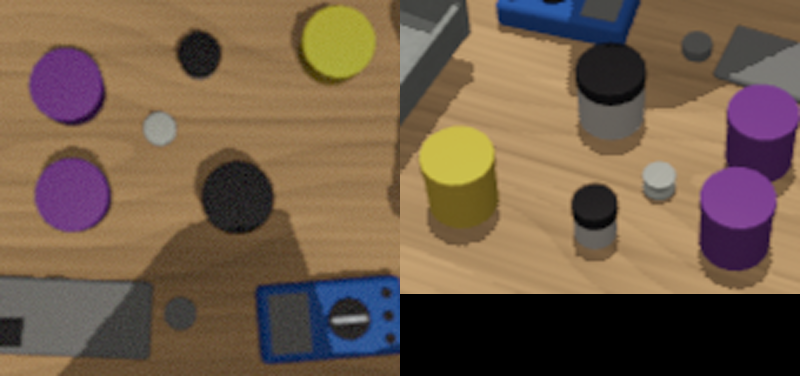

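View pics/c3.png

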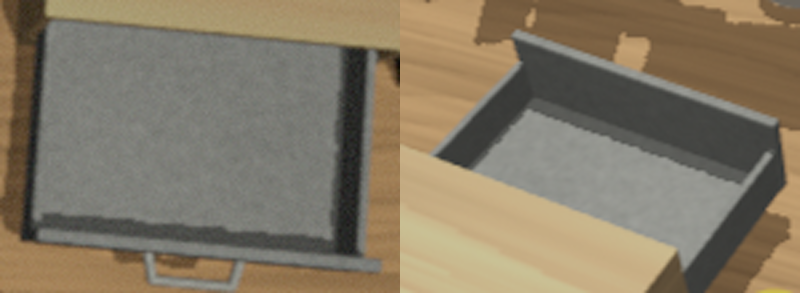

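Crop scene/top: only two true pots, large at top (331,268) and small at (315,208). Their lids measure 30 px and 18 px, so the medium is absent. Next I triangulate the handle, pad, pots and drawer rim.

```bash
python3 - <<'E'
from h import *
np.set_printoptions(precision=1,suppress=True)
T=lambda x,y:(95+x/3.333,185+y/3.333)
S=lambda x,y:(415+(x-400)/3.092,210+y/3.092)
for k,a,b in(("hL",(708,66),(96,396)),("hR",(540,31),(288,388)),("hmid",(625,49),(191,392)),("pad",(584,237),(209,180)),("fL",(752,132),(40,317)),("fR",(481,73),(343,303)),("bL",(729,342),(42,56)),("bR",(433,270),(340,43))): print(k,*tri(S(*a),T(*b)))
T=lambda x,y:(395+x/2.667,190+y/2.667)
S=lambda x,y:(110+(x-400)/2.667,140+y/2.667)
for k,a,b in(("dL",(777,123),(38,235)),("dR",(516,35),(379,266))): print(k,*tri(S(*a),T(*b)))
print("cabface",plane("top",T(48,18),126),plane("top",T(395,50),126))
# pots: lid top plane, check height by tri of lid centre
for k,a,b in(("large",(314.3,225),(330.4,268.7)),("small",(307.3,282),(314.5,207.8))):
    p,e=tri(a,b); print(k,p,e,plane("top",b,p[2]))
print("yellow",plane("top",(373,203),66),"purple",plane("top",(258,221),66),plane("top",(261,267),66),"meter",plane("top",(371,320),30),"phone",plane("top",(260,320),9))
E
```

```text
hL [396.1 355.3 121.2] 1.8937663603681385
hR [401.2 249.2 118.3] 0.5217789339818085
hmid [398.6 303.3 119.3] 0.825130796502568
pad [522.7 309.2  80.3] 2.0660503048527734
fL [440.2 388.7 120.8] 2.171356372214196
fR [449.3 220.6 117.8] 1.4119792840853786
bL [590.9 398.  111.9] 2.1054613818778583
bR [600.5 228.2 110.4] 0.7163968052726251
dL [ 449.5 -185.   108. ] 1.0912041814379436
dR [ 429.4 -433.9  106.7] 1.3219753516842456
cabface [ 605.1 -189.2  126. ] [ 584.7 -440.4  126. ]
large [468.  -35.1  62.5] 3.141015667100866 [467.5 -33.6  62.5]
small [595.4  -1.7  40.3] 3.1283414957321316 [594.9  -0.3  40.3]
yellow [ 602.1 -119.4   66. ] purple [562.5 113.9  66. ] [469.5 106.1  66. ] meter [ 363.3 -119.7   30. ] phone [359.9 112.    9. ]
```

```bash
cat >> h.py <<'E'
np.set_printoptions(precision=2,suppress=True)
MX=np.array([.9986,.052,0]); MY=np.array([-.052,.9986,0]); H=np.array([593.2,312.9,105.])
DX=np.array([.9967,-.0805,0]); DY=np.array([.0805,.9967,0]); SPOT=np.array([514.3,-315.5,42])
Z=np.array([0,0,1.])
def down(y):
    "tool pointing down, fingers closing along +-y; the half turn with the easier wrist"
    y=y/np.linalg.norm(y); return np.c_[np.cross(y,-Z),y,-Z]
def st(*a):
    s=observe(); print(*a,"t%.1f"%s["time_s"],"w%.3f"%s["width"],"F",s["ft_force"],"p",s["tcp_pos"]); return s
def hand(th): # handle centre
    return H+MX*(-195*np.cos(th)+3*-np.sin(th)*-1)+Z*(195*np.sin(th)+3*np.cos(th))
E
python3 - <<'E'
from h import *
P=np.array([398.6,302.8,119.])
for s in(1,-1):
    print(s,[inverse_kinematics(p,down(s*MX)) for p in(P+[0,0,80],hand(1.75)-19*Z)])
ok=[s for s in(1,-1) if all(inverse_kinematics(p,down(s*MX)) is not None for p in(P+[0,0,80],hand(1.75)-19*Z))]
q=observe()["qpos"]; s=min(ok,key=lambda s:abs(inverse_kinematics(P+[0,0,80],down(s*MX))[5]))
Rr=down(s*MX)
gripper_to(.33)
goto(P+[0,0,100],Rr); goto(P+[0,0,20],Rr); st("above")
im=camera("scene"); cv2.imwrite("pics/s1.png",cv2.resize(im[130:330,380:580,::-1],(600,600)))
print(s)
E
```

```text
1 [array([ 31.89,  16.28, 103.04,  -0.  ,  60.68,  28.91]), array([22.74, 34.58, 63.93, -0.  , 81.49, 19.76])]
-1 [array([  31.89,   16.28,  103.04,   -0.  ,   60.68, -151.09]), array([  22.74,   34.58,   63.93,   -0.  ,   81.49, -160.24])]
above t4.5 w0.331 F [-0.26 -0.4   0.6 ] p [398.89 302.64 139.42]
1
```

View pics/s1.png

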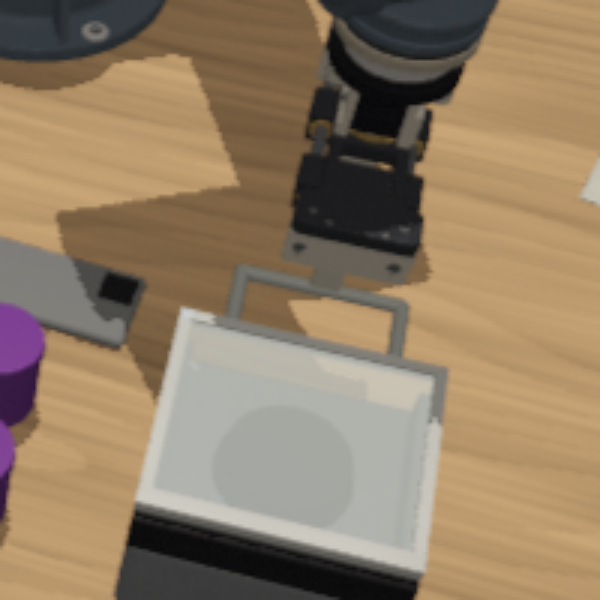

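The gripper is centred over the handle bar, fingertips at crop (320,285) and bar middle at (322,290). I'll pinch it and swing.

```bash
python3 - <<'E'
from h import *
Rr=down(MX); P=np.array([398.6,302.8,119.])
move_l(P-19*Z,Rr,60); st("in")
gripper_to(0.0,20); s=st("grip")
if not .05<s["width"]<.2: raise SystemExit("no bar")
P0=s["tcp_pos"]; t0=.058
for th in np.arange(.158,1.80,.1):
    v=60 if th<1.4 else 30
    move_l(P0+hand(th)-hand(t0),Rr,v); s=st("%.2f"%th)
    if np.linalg.norm(s["ft_force"])>30: break
cv2.imwrite("pics/s2.png",camera("scene")[:,:,::-1])
E
```

```text
in t5.4 w0.331 F [0.02 0.01 0.03] p [398.72 302.87 100.12]
grip t5.9 w0.099 F [ 8.71 -1.66 -0.96] p [400.46 303.07 100.61]
0.16 t6.4 w0.101 F [ 0.16 -0.62  0.69] p [402.81 303.15 120.06]
0.26 t6.8 w0.099 F [-3.23 -1.04  1.98] p [407.04 303.38 139.29]
0.36 t7.3 w0.100 F [-6.13 -0.92  4.12] p [413.22 303.71 158.4 ]
0.46 t7.8 w0.097 F [-8.22 -1.54  6.1 ] p [420.96 304.11 176.28]
0.56 t8.3 w0.099 F [-11.55  -1.41   7.3 ] p [430.45 304.61 193.34]
0.66 t8.7 w0.099 F [-13.    -1.43  10.88] p [441.56 305.22 209.48]
0.76 t9.2 w0.098 F [-16.17  -3.56  16.21] p [454.4  305.94 224.68]
0.86 t9.7 w0.097 F [-15.07  -3.65  19.96] p [469.08 306.75 238.67]
0.96 t10.2 w0.103 F [-9.59 -2.93 16.93] p [485.45 307.6  250.58]
1.06 t10.6 w0.100 F [-5.14 -2.16 13.49] p [502.63 308.49 260.58]
1.16 t11.1 w0.099 F [-2.1  -1.88  8.36] p [520.44 309.41 268.66]
1.26 t11.6 w0.100 F [-1.02 -0.44  6.72] p [538.83 310.31 274.85]
1.36 t12.1 w0.098 F [ 0.5  -0.74  6.52] p [557.72 311.27 279.02]
1.46 t12.9 w0.103 F [-1.03 -0.96  4.54] p [576.39 312.25 281.34]
1.56 t13.7 w0.098 F [1.51 1.19 4.44] p [595.83 313.26 281.73]
1.66 t14.5 w0.102 F [1.12 0.9  3.25] p [614.89 314.21 280.23]
1.76 t15.3 w0.099 F [-12.38  -2.7    6.3 ] p [632.53 315.16 277.09]
```

View pics/s2.png

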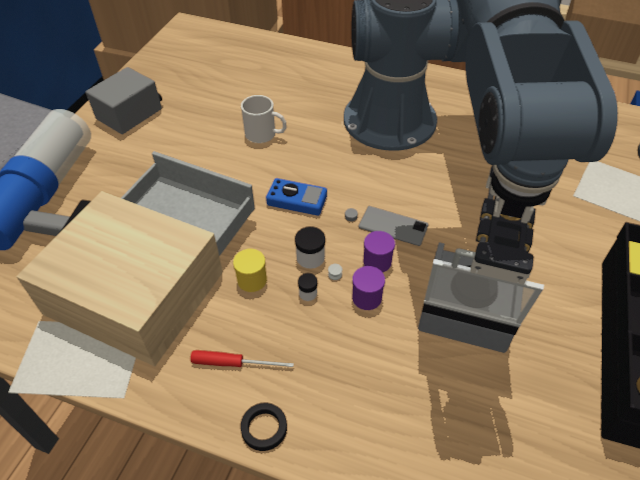

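The guard is upright at scene (485,270) on its stop, since Fx jumped to −12 N. The large pot has been knocked to about scene (311,246). I'll release, back off, and relocate the pots and pad.

```bash
python3 - <<'E'
from h import *
gripper_to(.33); p=observe()["tcp_pos"]
move_l(p+[0,0,60],None,120)
goto([420,150,300],down(-MY)); st("away")
for n,r in(("scene",(255,195,345,320)),("top",(285,190,365,300))):
    im=camera(n); cv2.imwrite(f"pics/{n}3.png",im[:,:,::-1])
    for o in lids(n,r,im): print(n,o[:3],plane(n,o[0],66),plane(n,o[0],46))
s=cv2.imread("pics/scene3.png");t=cv2.imread("pics/top3.png")
z=lambda im,x0,y0,x1,y1,w,h:cv2.resize(im[y0:y1,x0:x1],(w,h),interpolation=cv2.INTER_CUBIC)
cv2.imwrite("pics/c4.png",np.hstack([z(t,95,185,215,315,400,433),z(s,415,210,535,350,371,433)]))
E
```

```text
away t17.8 w0.333 F [-0.04 -0.76 -0.29] p [420.45 150.2  300.  ]
scene (array([307.21, 282.67]), 19.217241287231445, 255.5) [614.5    4.42  66.  ] [601.24  -1.21  46.  ]
scene (array([309.61, 240.28]), 29.57538414001465, 587.0) [513.57 -29.67  66.  ] [498.1  -36.04  46.  ]
top (array([327.91, 249.49]), 29.60132598876953, 622.5) [506.14 -28.18  66.  ] [507.59 -28.77  46.  ]
top (array([314.02, 207.65]), 17.761381149291992, 213.5) [591.17   0.76  66.  ] [594.32   0.75  46.  ]
```

View pics/c4.png

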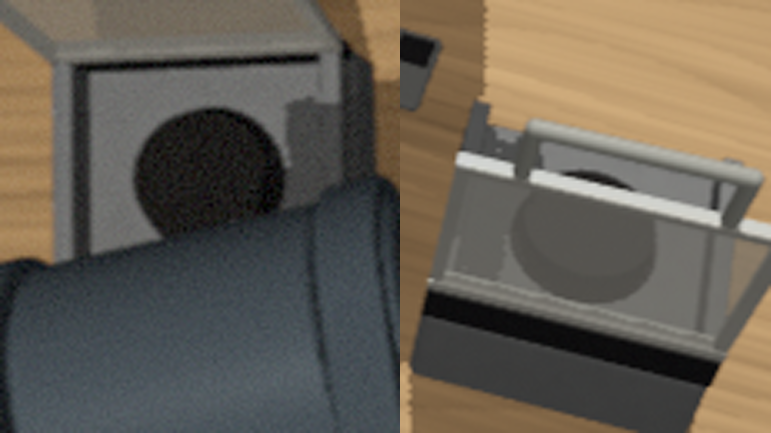

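```bash
python3 - <<'E'
from h import *
T=lambda x,y:(95+x/3.333,185+y/3.333)
S=lambda x,y:(415+(x-400)/3.092,210+y/3.092)
for t in((203,176),(210,180)):
    for s in((584,225),(584,232)): print(t,s,*tri(S(*s),T(*t)),plane("top",T(*t),98),plane("scene",S(*s),98))
print(H-70*MX)
E
```

```text
(203, 176) (584, 225) [524.05 307.6   93.97] 3.8341239685518813 [523.19 308.25  98.  ] [528.16 305.6   98.  ]
(203, 176) (584, 232) [524.65 309.13  88.28] 4.374051735038558 [523.19 308.25  98.  ] [533.3  306.58  98.  ]
(210, 180) (584, 225) [521.69 306.3   89.95] 0.6178620396240213 [520.88 304.09  98.  ] [528.16 305.6   98.  ]
(210, 180) (584, 232) [522.27 307.83  84.21] 1.141298882733003 [520.88 304.09  98.  ] [533.3  306.58  98.  ]
[523.3  309.26 105.  ]
```

```bash
cat >> h.py <<'E'
PAD=np.array([523.5,307.5,98.])
def pick(xy,h,opening,diam,g):
    "grasp pot at xy, TCP g above its base"
    R=down(-MY); gripper_to(opening)
    goto([xy[0],xy[1],h+60],R); move_l([xy[0],xy[1],g],None,80)
    gripper_to(0,40); s=st("grip, want %.3f"%(diam/93))
    if abs(s["width"]-diam/93)>.05: raise SystemExit("bad grip")
    move_l([xy[0],xy[1],240],None,150); st("lifted")
def press(g):
    R=down(-MY); goto([PAD[0],PAD[1],240],R); st("over pad")
    move_l([PAD[0],PAD[1],98+g+8],None,100); f0=st("near")["ft_force"][2]
    z=98+g-2
    move_l([PAD[0],PAD[1],z],None,40)
    while z>98+g-18:
        f=observe()["ft_force"][2]-f0; print("%.1f:%.1f"%(z,f),end=" ")
        if f>20: break
        z-=1 ; move_l([PAD[0],PAD[1],z],None,20)
    sleep(1.3); s=st("held")
E
python3 - <<'E'
from h import *
pick((506.5,-29.5),66,1.0,64,26)
press(26)
cv2.imwrite("pics/s5.png",camera("scene")[180:360,380:580,::-1])
E
```

```text
grip, want 0.688 t22.1 w0.674 F [-0.14  0.74  2.36] p [506.55 -29.55  26.07]
lifted t23.6 w0.672 F [ 0.03 -0.7  -2.26] p [506.14 -29.46 239.28]
over pad t24.9 w0.676 F [ 0.45 -1.08 -2.42] p [523.83 306.45 239.94]
near t26.1 w0.674 F [-0.68 -0.44 -1.14] p [523.84 307.68 132.66]
122.0:3.6 121.0:4.3 120.0:5.7 119.0:6.3 118.0:6.3 117.0:7.5 116.0:8.0 115.0:8.5 114.0:9.2 113.0:14.0 112.0:22.2 held t30.3 w0.671 F [-3.6  -1.22 21.85] p [523.85 307.66 113.97]
```

Force passed 20 N with the TCP at 114.0, so the pad was on its stop, and it was held 1.3 s. Next, the drawer.

```bash
cat >> h.py <<'E'
def place(p,g,opening):
    R=down(-DY); a=observe()["tcp_pos"]; move_l([a[0],a[1],240],None,120)
    goto([p[0],p[1],240],R); s=st("over drawer")
    move_l([p[0],p[1],42+g+6],None,100); f0=st("near")["ft_force"][2]
    z=42+g+6
    while z>42+g-8:
        z-=1; move_l([p[0],p[1],z],None,20)
        if observe()["ft_force"][2]-f0>4: break
    st("down %.0f"%z); gripper_to(opening); 
    move_l([p[0],p[1],240],None,120); st("out")
E
python3 - <<'E'
from h import *
place(SPOT+50*DY+3*DX,26,.87)
goto([420,150,300],down(-MY))
for n,r in(("scene",(255,195,345,320)),("top",(285,190,365,300))):
    im=camera(n); cv2.imwrite(f"pics/{n}6.png",im[:,:,::-1])
    for o in lids(n,r,im): print(n,o[:3],plane(n,o[0],46),plane(n,o[0],38))
s=cv2.imread("pics/scene6.png")
s=cv2.resize(s[100:330,100:420],(800,575));cv2.imwrite("pics/c6.png",s)
E
```

```text
over drawer t33.7 w0.670 F [ 0.85 -0.19 -2.45] p [ 521.69 -265.15  239.99]
near t35.5 w0.674 F [ 0.17 -0.47 -2.51] p [ 521.58 -266.05   74.52]
down 67 t37.2 w0.674 F [-2.19  1.78  9.86] p [ 521.64 -266.01   68.04]
out t39.4 w0.868 F [0.44 0.45 0.59] p [ 521.06 -265.76  239.29]
scene (array([307.24, 282.76]), 19.118274688720703, 253.5) [601.42  -1.08  46.  ] [596.12  -3.33  38.  ]
top (array([314.12, 207.65]), 17.81748390197754, 216.0) [594.31   0.55  46.  ] [595.57   0.54  38.  ]
```

View pics/c6.png

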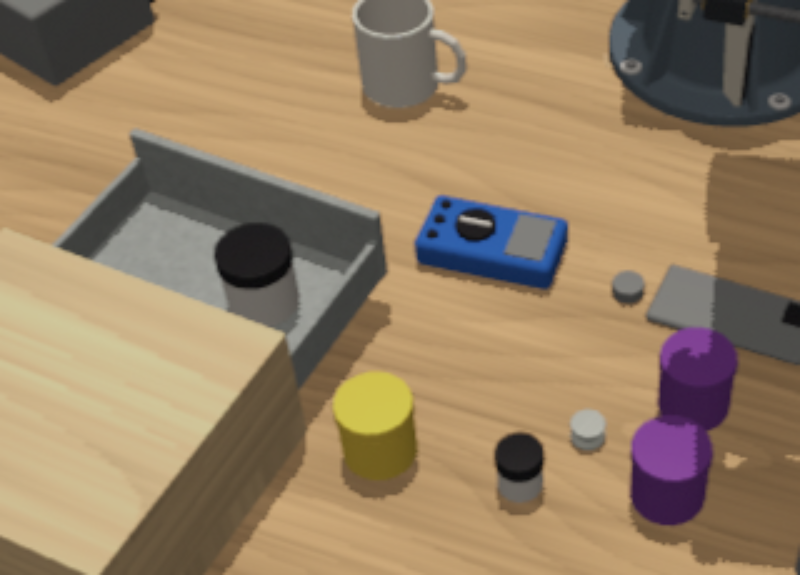

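The large pot stands upright in the drawer (crop 255,270). The small one is unmoved at crop (520,470). Next, the small pot.

```bash
python3 - <<'E'
from h import *
pick((595,-1),46,.75,40,11)
press(11)
place(SPOT-50*DY+3*DX,11,.62)
goto([398.6,302.8,330],down(MX)); st("end")
for n in("scene","top"): cv2.imwrite(f"pics/{n}7.png",camera(n)[:,:,::-1])
cv2.imwrite("pics/c7.png",cv2.resize(cv2.imread("pics/scene7.png")[100:340,100:420],(800,600)))
E
```

```text
grip, want 0.430 t44.6 w0.417 F [0.04 0.13 0.64] p [595.02  -1.02  11.07]
lifted t46.3 w0.414 F [-0.03  0.32 -0.87] p [594.67  -0.97 239.19]
over pad t47.5 w0.413 F [-0.6   0.02 -1.61] p [524.02 306.54 239.92]
near t48.9 w0.416 F [-0.15 -0.49 -0.31] p [523.82 307.66 117.64]
107.0:4.4 106.0:5.2 105.0:5.4 104.0:7.0 103.0:7.3 102.0:7.2 101.0:8.2 100.0:10.0 99.0:9.5 98.0:10.0 97.0:19.0 96.0:28.7 held t53.3 w0.416 F [-7.13 -3.91 28.35] p [524.09 307.75  98.86]
over drawer t57.1 w0.409 F [-0.09  0.42 -0.71] p [ 513.72 -364.87  240.02]
near t59.0 w0.414 F [ 0.49  0.21 -0.9 ] p [ 513.48 -365.73   59.48]
down 52 t60.8 w0.413 F [-2.11  1.7   9.52] p [ 513.47 -365.62   52.99]
out t63.0 w0.620 F [ 0.22 -0.26  0.26] p [ 513.1  -365.42  239.32]
end t65.5 w0.621 F [ 0.06  0.25 -0.68] p [399.01 302.38 329.86]
```

View pics/c7.png

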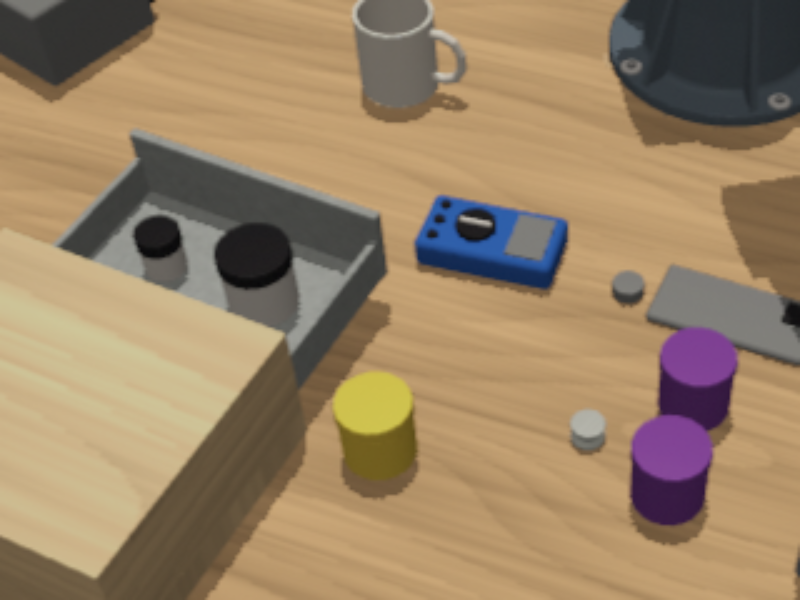

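Both pots stand in the drawer, small at crop (160,255) and large at (255,270). The multimeter and phone are untouched. Now I close the guard.

```bash
python3 - <<'E'
from h import *
Rr=down(MX); E0=np.array([632.5,315.2,277.1]); P0=np.array([400.46,303.07,100.61]); t0=.058
gripper_to(.33); goto(E0+[0,0,80],Rr); move_l(E0,Rr,60); st("in")
gripper_to(0,20); s=st("grip")
if not .05<s["width"]<.2: raise SystemExit("no bar")
for th in list(np.arange(1.66,.2,-.1))+[.16,.12,.08,.05,.03,.015,0,-.01,-.02,-.03,-.04,-.05]:
    move_l(P0+hand(th)-hand(t0),Rr,60 if th>.3 else 20); s=st("%.2f"%th)
    if np.linalg.norm(s["ft_force"])>32 or (th<.06 and s["ft_force"][2]>12): break
E
```

```text
in t68.7 w0.328 F [0.83 0.96 0.03] p [632.62 315.26 277.53]
grip t69.1 w0.098 F [-1.58 -0.14  1.13] p [632.39 315.2  277.19]
1.66 t69.6 w0.100 F [-1.36  1.01 -0.97] p [614.45 314.28 280.21]
1.56 t70.1 w0.102 F [-1.21 -0.36  2.13] p [595.29 313.26 281.62]
1.46 t70.5 w0.100 F [-2.61  0.52  2.26] p [575.82 312.26 280.61]
1.36 t71.0 w0.100 F [-1.12  1.53  1.38] p [556.38 311.26 277.49]
1.26 t71.5 w0.101 F [-1.5   2.3  -0.16] p [537.46 310.26 272.58]
1.16 t72.0 w0.098 F [-1.57  2.43 -1.15] p [519.16 309.24 265.97]
1.06 t72.4 w0.092 F [-1.33  2.85 -2.77] p [501.53 308.29 257.55]
0.96 t72.9 w0.101 F [-0.61  2.09 -1.82] p [484.8  307.43 247.32]
0.86 t73.4 w0.102 F [ 0.25  1.99 -3.75] p [469.24 306.61 235.53]
0.76 t73.9 w0.101 F [ 1.46  2.88 -3.94] p [455.07 305.87 222.23]
0.66 t74.3 w0.099 F [ 2.07  2.58 -4.02] p [442.31 305.24 207.72]
0.56 t74.8 w0.099 F [ 2.96  2.84 -4.56] p [430.8  304.64 191.56]
0.46 t75.3 w0.095 F [ 4.18  3.26 -4.16] p [421.04 304.14 174.5 ]
0.36 t75.8 w0.102 F [ 3.83  2.74 -5.23] p [413.06 303.74 156.58]
0.26 t76.9 w0.097 F [ 3.88  2.71 -1.77] p [407.34 303.45 139.25]
0.16 t78.0 w0.100 F [ 4.11  2.16 -1.83] p [402.99 303.22 120.29]
0.12 t78.5 w0.096 F [ 4.6   3.75 -3.35] p [401.7  303.13 112.33]
0.08 t79.1 w0.100 F [ 4.16  2.38 -2.42] p [400.8  303.11 104.59]
0.05 t79.5 w0.097 F [ 4.16  2.63 -2.75] p [400.3  303.04  98.72]
0.03 t79.9 w0.099 F [ 4.35  3.18 -2.49] p [400.13 303.05  94.84]
0.01 t80.2 w0.104 F [ 3.6   3.28 -2.75] p [400.01 303.04  91.94]
0.00 t80.5 w0.100 F [2.05 2.49 1.01] p [399.96 303.03  89.19]
-0.01 t80.7 w0.100 F [-1.58 -0.26 16.74] p [400.01 303.17  88.29]
```

```bash
python3 - <<'E'
from h import *
gripper_to(.33); p=observe()["tcp_pos"]
move_l(p+[0,0,150],None,100); goto([300,-200,320],down(-MY)); st("away")
for n in("scene","top"): cv2.imwrite(f"pics/{n}8.png",camera(n)[:,:,::-1])
s=cv2.imread("pics/scene8.png");t=cv2.imread("pics/top8.png")
z=lambda im,x0,y0,x1,y1,w,h:cv2.resize(im[y0:y1,x0:x1],(w,h),interpolation=cv2.INTER_CUBIC)
cv2.imwrite("pics/c8.png",np.hstack([z(t,95,185,215,315,400,433),z(s,415,210,535,350,371,433)]))
E
```

```text
away t84.8 w0.325 F [ 0.18 -1.18 -0.33] p [ 300.31 -199.66  319.91]
```

View pics/c8.png

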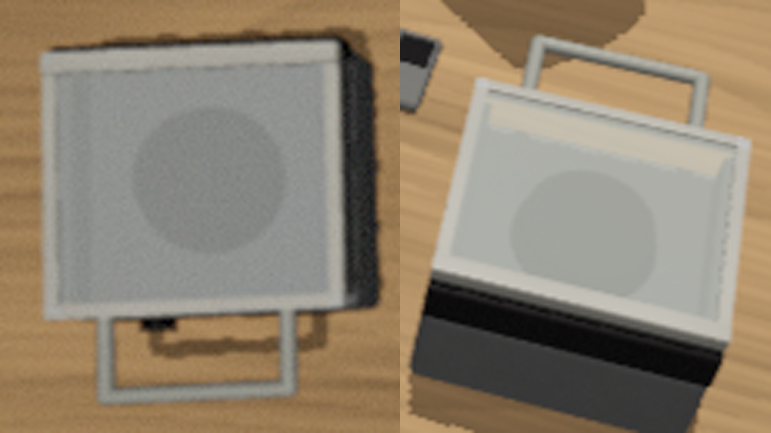

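View pics/scene8.png

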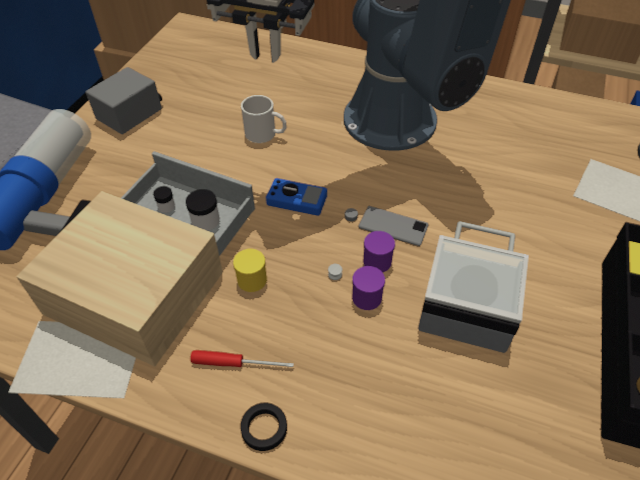

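The guard lies closed: the handle is at crop (623,58), about 9 px lower than at the start. Both pots stand in the drawer at (163,197) and (202,207).

```bash
python3 - <<'E'
from h import *
print(tri((415+223/3.092,210+58/3.092),(95+197/3.333,185+392/3.333)))
finish_job()
E
```

```text
(array([398.13, 303.37, 110.04]), np.float64(0.2470557296963159))
the job is handed in; nothing more can be done
```

The job is handed in at about 85 s on the robot's clock, well inside 210 s. I swung the guard open onto its stop and pressed the large pot, then the small pot, fully down on the pad for 1.3 s each. I then stood both pots in the drawer and closed the guard gently. There was no medium pot in either camera view. The purple and yellow pots were left alone.

**Checks:**
- **Guard open:** the force along the swing jumped to −12 N at about 1.76 rad, so it was on its stop.
- **Pad fully down:** the wrist force reached 22 N for the large pot and 28 N for the small one, above the spring's 11 N. The gripper heights also matched a pad 10 mm down.
- **Guard closed:** the force rose from 1 to 17 N within 1 mm. The handle was last measured at z ≈ 110 mm, against 108 mm expected, which is about 0.01 rad and within the measuring error.
- **Pots and bystanders:** the last picture shows both pots upright in the drawer, and the multimeter and phone in their places.

**What disagreed:**
- The large pot was knocked about 40 mm aside while the guard was swinging, so I measured it again before grasping.
- The two views of the pad centre differed by about 4 mm, which is well inside the 25 mm allowed.
- The forces during opening reached about 25 N mid-swing because of a small error in my hinge estimate.

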